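# Level the potting plate and lay out the wound rings

### The job

Get the potting plate ready for pouring resin: move the brush off it onto the bench, then push the wedge under the plate's low front right corner, thin end first from the front and just beside the bare stud, until the bubble of the level sits inside its circle. Then slide every wound ring that is on the curing stand up off its mandrel and lay it flat on the plate, wholly on the bare metal and clear of the level, and leave the plate level with the wedge in place. Do not disturb the jar, dropper bottle, brass weight and marker that stand about.

Things in the scene. Friction and masses are not known exactly. Their poses are not given: they have to be found in the camera images.
- plate: Loose ground steel-grey plate, 200 (its x) x 156 (its y) x 12 mm, 2 kg. Origin amid its length and width, 13 mm below its underside, 25 mm below its top face; z square to the top. Rests on 13 mm rubber feet at (88, 0) and (-80, 58) mm and, at the low corner (-88, -66), on a bare 6.5 mm stud, 12 mm thick: tilt about 0.05 rad at the start. Raising that corner turns it about the rubber feet.
- level (a point): Centre of the glass of the round bull's-eye level (40 mm across, 8 mm high, brass) fixed on the plate at (78, 53) mm in the plate's frame; a thin black circle of 7 mm radius is drawn there.
- bubble (a point): Centre of that level's bubble (pale disc, 9.6 mm across). It moves over the glass toward the plate's high side, 2.8 mm for each 0.01 rad of tilt and at most 8.5 mm along each plate axis, and settles in about a second. It is inside the circle when within about 2.5 mm of level.
- low_edge (a point): Point on the lower edge of the plate's -x side (toward the robot), 40 mm toward -y from the middle of that side, beside the stud: the wedge goes in here, along the plate's +x. At the start the edge is about 7.5 mm above the bench here, when the plate is level 13 mm.
- wedge: Loose grey plastic wedge, 24 mm wide. Origin on the underside, below the middle of its grip block: 26 (x) x 24 (y) x 34 mm high, ribbed sides. From the block the taper runs 52 mm along its +x, from 15.5 mm thick to 2.5 mm at the thin end, 65 mm from the origin. The plate is level with some 42 mm under the edge (origin 23 mm outside it); pushing takes some 10 N and it stays where left.
- rack: Curing stand, fixed: steel base 138 x 138 x 10 mm, origin in the middle of its underside. Four upright round steel mandrels, 28 mm in diameter, their tops 48 mm above the bench, stand at (+-36, +-36) mm in its frame. The bench in front of it (toward the robot) is free. A shelf board hangs 320 mm above the bench behind stand and plate: its front edge runs from (0.57, -0.26) m to (0.66, 0.07) m.
- brush: Flat brush lying on the plate at the start, 158 mm long (its y), 26 mm wide, 10 mm thick, 45 g. Origin in the middle of its underside; the wooden handle, up to 22 mm wide and 9 mm thick, runs from the origin toward +y, the bristles lie toward -y.
- jar: Bystander: small paint jar with a lid, 48 mm across, 56 mm high. Origin in the middle of its underside.
- dropper: Bystander: dropper bottle, 39 mm across, 100 mm high. Origin in the middle of its underside.
- brass_weight: Bystander: brass calibration weight, 33 mm across, 42 mm high. Origin in the middle of its underside.
- marker: Bystander: felt marker lying down, 133 mm long (its y), 14 mm thick. Origin in the middle of its underside.
- ring_a: Filament-wound glass-fibre ring, resin brown with ribbed outside, 48 mm outer and 33 mm inner diameter, 26 mm high, 60 g; at the start it sits round a mandrel on the stand's base, its top 36 mm above the bench. Origin in the middle of its underside, z along its axis. May be absent.
- ring_b: Filament-wound glass-fibre ring, resin brown with ribbed outside, 48 mm outer and 33 mm inner diameter, 26 mm high, 60 g; at the start it sits round a mandrel on the stand's base, its top 36 mm above the bench. Origin in the middle of its underside, z along its axis. May be absent.
- ring_c: Filament-wound glass-fibre ring, resin brown with ribbed outside, 48 mm outer and 33 mm inner diameter, 26 mm high, 60 g; at the start it sits round a mandrel on the stand's base, its top 36 mm above the bench. Origin in the middle of its underside, z along its axis. May be absent.
- ring_d: Filament-wound glass-fibre ring, resin brown with ribbed outside, 48 mm outer and 33 mm inner diameter, 26 mm high, 60 g; at the start it sits round a mandrel on the stand's base, its top 36 mm above the bench. Origin in the middle of its underside, z along its axis. May be absent.
Things that resemble listed ones, but are neither listed nor needed, are in the scene too. Leave any green or red look-alike of the ring_c alone.

How it is judged:
By the outcome, as a careful person would: the job done as asked, in the order asked, and still so for the second after the job is handed in, with the robot touching nothing.
Of ring_a, ring_b, ring_c, ring_d only 3 to 4 are there at a start; the rules pass over those that are not, and their reading is None.
At some moment in a run one of wedge, brush may be knocked a few centimetres aside while the robot is not near it.
Once in a run the grip may slacken for a moment while it holds something.
It also fails if it takes over 208 s, if anything falls off the work surface, if the arm or the gripper's body presses on something with over 40 N, if the wrist force passes 120 N, or if a joint passes its speed limit or range.

### The arm

A 6-joint arm with a two-finger parallel gripper is mounted at the origin on a cart in front of the work surface, level with it; the furniture and walls round the work are solid. World frame = base frame: x ahead of the robot, y to its left, z up, the work surface at z = 0. Lengths are in m, angles in rad, forces in N, time in s.
With the tool pointing down it reaches from about 0.3 to 0.75 m from the base axis. Payload 8.5 kg.
Tool frame: the origin (TCP) lies on the mounting face of the last link; the fingertips stand 166 mm ahead of it and the grasp point (between the pads) lies 147 mm ahead of it; z points along the fingers, y is the line along which they close (so a half turn about z gives the same grasp; the last joint's range is limited). The gripper opens to 88 mm and grips with 3 to 60 N. Pads are 18 mm wide; open, the fingers measure 123 mm over their backs; the gripper's body (75 mm by 187 mm) begins 45 mm behind the grasp point.
Start: joints at [-1.382, 0.381, 1.297, -0, 1.464, -0.215], TCP at [0.216, -0.506, 0.405] pointing down, gripper open.
Joint ranges: [-3.11, 3.11], [-0.89, 2.33], [0.22, 2.48], [-1.42, 4.56], [0.17, 2.85], [-2.88, 2.88]. Speed limits (rad/s): [2.39, 2.39, 3.14, 3.14, 3.14, 3.14].

### API

Orientations are given as a unit quaternion [x, y, z, w].
In Python, from cell import * gives the robot as it stands.
- The arm moves only by the tool carry_out, never from a script. Its argument "deltas" is a list of rows, each an object of numbers: "tx", "ty", "tz": the shift along the world's x, y, z in m; "ax", "ay", "az": the turn, a rotation vector about the world's x, y, z in degrees; "claw": the opening, from -1 (shut) to 1 (fully open), so that 0 is half open. In form: [{"tx": .., "ty": .., "tz": .., "ax": .., "ay": .., "az": .., "claw": ..}, ...]. A call has 1 to 12 rows; each row shifts and turns the commanded pose from where the row before left it; what a row does not reach is not made up. A row lasts 1/8 s, in which the tool goes at most 62.5 mm and 10.7 degrees, less where a joint would pass 70% of its speed; a pose out of reach is approached as far as the arm can. A call with a gripper value outside its range is refused whole. The fingers move at their own pace and stop on an object; "grip_force" is the grip in N (left out, the last holds). Time passes only in rows, so rows that do not move let the fingers close. It gives the time, the measured TCP pose, the force, the opening and the grip force at its end, in the units of the state.
- sense(): the state, without advancing time (a new reading comes with each control period).
- snapshot(name): name is "scene" or "side" or "wrist"; returns a dict with "pixels" (420x560x3 uint8, red, green, blue), "fx", "fy", "cx", "cy" (pixels), "world_from_camera" (4x4, takes a point from camera to world coordinates). Camera axes: x right, y down, z forward; pixel columns grow to the right and rows downward; lengths in m; the calibration is good to about 2 mm. A picture is of the moment at which its call begins. There is no depth.
- hand_in(): hands the job in; it is judged then, once.
Trained networks look in a picture, given as the dict that the camera call returned (one of the last four; its "shot" number tells which), for a name from the list of things; names that differ only in an ending like _2 or _b are one class to them, and where a whole thing is asked for, a point or a joint stands for the part that bears it (a point fixed in the world has none). Each returns a list of dicts, best first, with "p" (0 to 1); they miss things now and then, are a little off and sometimes report something else, mostly with a low value. They report only what shows in the picture. A call takes as long as a camera call. They do not tell look-alikes from the thing itself.
- trace(picture, thing): "mask" (420x560 bool, what is visible of it) and "bbox" ([left, top, right, bottom] in pixels, round what is visible of it).
- mark_of(picture, thing): "at" ([column, row] in pixels: a listed point, or the origin of a listed thing).
The state is a dict: "t": time; "joint_pos": joint angles; "qvel": joint speeds; "tau": joint torques, N m; "eef_pos": TCP position; "ee_rot": TCP orientation; "ft_force": force on the tool from outside, world axes, zero at the start; "moment": the same for the moment, N m; "gripper_width": opening from 0.0 (shut) to 1.0 (fully open); "grasp_force": force on a finger pad.
Only numpy, scipy, OpenCV 4.12 (cv2) and the standard library are available. Lean on these libraries where they do the work, as an engineer would, in place of code of your own. Each camera call takes 0.05 s, during which the arm holds its last target. There are 200 camera calls.

## Working session

There is one attempt and no reset: what is moved stays moved. The work goes in short steps, Python scripts to look and compute and a tool call to move; the robot and the scene stay as the last step left them, time stands still between calls to the robot, and variables do not carry over. Pictures are saved under pics/ and viewed, at most 14 in all, crops included, and the job is handed in when it is done.

Besides the shell and the picture viewer there is one more tool, called after "Emit:" as name(argument=value, ...), one argument or row to a line, values as JSON. carry_out: Moves the arm, as the interface text tells. Its arguments: {"type":"object","properties":{"deltas":{"type":"array"},"grip_force":{"type":"number"}},"required":["deltas"]}

```bash
ls; mkdir -p pics; cat > h.py <<'E'
from cell import *
import numpy as np, cv2
def save(p,n,crop=None,k=1):
    im=p["pixels"][:,:,::-1]
    if crop: l,t,r,b=crop; im=im[t:b,l:r]
    if k!=1: im=cv2.resize(im,None,fx=k,fy=k,interpolation=cv2.INTER_CUBIC)
    cv2.imwrite("pics/"+n,im)
def w(p,uv,z):
    T=np.array(p["world_from_camera"]);d=T[:3,:3]@[(uv[0]-p["cx"])/p["fx"],(uv[1]-p["cy"])/p["fy"],1]
    o=T[:3,3];return o+d*(z-o[2])/d[2]
def px(p,P):
    T=np.linalg.inv(np.array(p["world_from_camera"]));c=T[:3,:3]@np.array(P)+T[:3,3]
    return np.array([p["fx"]*c[0]/c[2]+p["cx"],p["fy"]*c[1]/c[2]+p["cy"]])
E
python3 - <<'E'
from h import *
np.set_printoptions(precision=3,suppress=True)
print(sense())
for n in("scene","side"):
    p=snapshot(n);save(p,n+"0.png");print(n,np.array(p["world_from_camera"]),p["fx"])
    for th,z in dict(plate=0,level=.033,bubble=.033,low_edge=.0075,wedge=0,rack=0,brush=.025,jar=0,dropper=0,brass_weight=0,marker=0,ring_a=.01).items():
        for d in mark_of(p,th)[:7]:
            if d["p"]>.2: print(th,round(d["p"],2),np.array(d["at"]),w(p,d["at"],z))
E
```

```text
pics
{'t': 0.0, 'joint_pos': array([-1.382,  0.381,  1.298, -0.   ,  1.464, -0.215]), 'qvel': array([ 0.   ,  0.001, -0.001, -0.001,  0.   , -0.   ]), 'tau': array([  0.   , -43.794, -22.456,   0.071,   0.035,  -0.   ]), 'eef_pos': array([ 0.216, -0.506,  0.404]), 'ee_rot': array([ 0.98 ,  0.2  , -0.   , -0.001]), 'ft_force': array([ 0.241,  0.453, -0.182]), 'moment': array([ 0.035, -0.   ,  0.025]), 'grasp_force': 0.0, 'gripper_width': 0.9972834219251543}
scene [[-0.547 -0.637  0.544 -0.139]
 [-0.837  0.423 -0.346  0.403]
 [-0.01  -0.645 -0.764  0.896]
 [ 0.     0.     0.     1.   ]] 429.2076321584854
plate 0.68 [326.2 156.3] [ 0.581 -0.237  0.   ]
level 0.69 [328.4 152.7] [ 0.563 -0.228  0.033]
bubble 0.64 [295.3 189.5] [ 0.496 -0.064  0.033]
low_edge 0.83 [386.9 185.6] [ 0.385 -0.301  0.008]
wedge 0.81 [390.7 215.4] [ 0.302 -0.241  0.   ]
wedge 0.24 [183.1 278.5] [0.433 0.307 0.   ]
rack 0.73 [176.  230.3] [0.575 0.26  0.   ]
rack 0.67 [295.6 208.1] [ 0.464 -0.043 -0.   ]
jar 0.8 [208.5 189.1] [0.658 0.122 0.   ]
jar 0.6 [279.2 205. ] [ 0.498 -0.012  0.   ]
dropper 0.56 [179.  277
[... 564 characters left out ...]
98 [395.7 208.4] [ 0.475 -0.273  0.   ]
low_edge 0.69 [428.2 233.4] [ 0.373 -0.313  0.007]
wedge 0.9 [416.  264.3] [ 0.301 -0.25   0.   ]
rack 0.9 [311. 228.] [ 0.467 -0.048 -0.   ]
brush 0.98 [410.8 205.6] [ 0.454 -0.3    0.025]
jar 0.69 [232.9 192.4] [0.636 0.114 0.   ]
jar 0.51 [313.  211.1] [ 0.519 -0.069  0.   ]
dropper 0.56 [164.8 268.9] [0.435 0.309 0.   ]
brass_weight 0.66 [252.8 246.9] [0.446 0.101 0.   ]
marker 0.8 [179.2 226.1] [0.556 0.262 0.   ]
ring_a 0.68 [291.1 221.5] [ 0.492 -0.005  0.01 ]
ring_a 0.66 [315.2 211.2] [ 0.509 -0.071  0.01 ]
ring_a 0.6 [305.2 241.6] [ 0.423 -0.02   0.01 ]
ring_a 0.58 [260.8 276.7] [0.352 0.103 0.01 ]
ring_a 0.58 [243.4 218.8] [0.53  0.106 0.01 ]
```

View pics/scene0.png

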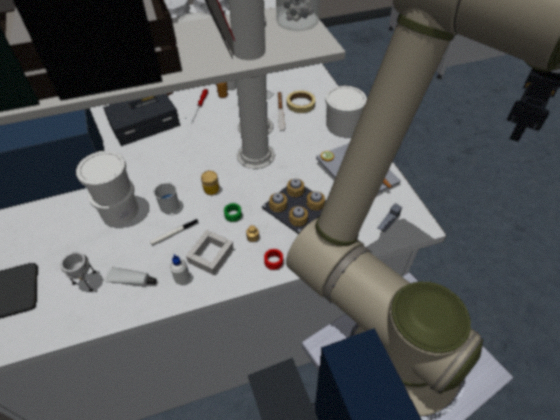

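View pics/side0.png

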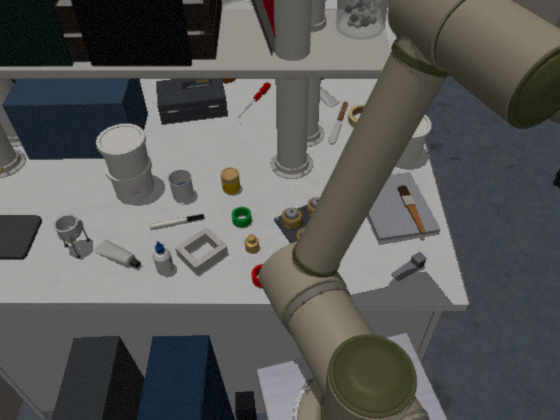

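The scene picture shows four brown rings on the stand at about (295,187), (316,201), (298,214) and (278,201). A red ring at (273,259) and a green one at (233,212) are the look-alikes to leave alone. The plate with the brush is at (358,165), and the wedge is at (390,215). I'll move the wrist over them for a closer look.

Emit:
carry_out(
  deltas=[
    {"tx":0.03,"ty":0.045,"claw":1},
    {"tx":0.03,"ty":0.045},
    {"tx":0.03,"ty":0.045},
    {"tx":0.03,"ty":0.045},
    {"tx":0.03,"ty":0.045},
    {"tx":0.02,"ty":0.045},
    {},
  ],
)

```text
schema error: expected keys tx, ty, tz, ax, ay, az, claw
```

```bash
python3 - <<'E'
from h import *
np.set_printoptions(precision=3,suppress=True)
s=sense();print(s["eef_pos"],s["ee_rot"],s["joint_pos"])
for n in("wrist","side","scene"):
    p=snapshot(n);save(p,n+"1.png")
    if n=="wrist":print(n,np.array(p["world_from_camera"]),p["fx"])
    for th,z in dict(plate=0,level=.033,bubble=.033,low_edge=.0075,wedge=0,rack=0,brush=.025,ring_a=.01).items():
        for d in mark_of(p,th)[:7]:
            if d["p"]>.2: print(th,round(d["p"],2),np.array(d["at"]),w(p,d["at"],z))
E
```

```text
[ 0.216 -0.506  0.405] [ 0.98   0.201 -0.     0.   ] [-1.382  0.381  1.297 -0.     1.464 -0.215]
wrist [[ 0.394 -0.88  -0.266  0.285]
 [-0.919 -0.377 -0.114 -0.476]
 [-0.001  0.29  -0.957  0.383]
 [ 0.     0.     0.     1.   ]] 291.719283474388
wedge 0.97 [94.8 29.5] [ 0.297 -0.244  0.   ]
plate 0.6 [393.5 207.5] [ 0.479 -0.269  0.   ]
level 0.61 [393.2 212.8] [ 0.436 -0.245  0.033]
bubble 0.49 [417.1 266.4] [ 0.275 -0.234  0.033]
bubble 0.37 [410.2 212.3] [ 0.427 -0.285  0.033]
low_edge 0.95 [427.2 235.4] [ 0.368 -0.308  0.007]
low_edge 0.36 [408.8 209.6] [ 0.457 -0.299  0.007]
wedge 0.9 [416.6 267.2] [ 0.293 -0.248  0.   ]
rack 0.91 [310.1 227.7] [ 0.469 -0.046  0.   ]
rack 0.73 [165.1 268.4] [0.437 0.309 0.   ]
rack 0.68 [232.9 191. ] [0.641 0.113 0.   ]
brush 0.58 [410.2 208. ] [ 0.447 -0.295  0.025]
ring_a 0.83 [244.3 220.3] [0.525 0.105 0.01 ]
ring_a 0.6 [313.2 209.1] [ 0.517 -0.069  0.01 ]
ring_a 0.54 [261.1 278.9] [0.346 0.104 0.01 ]
ring_a 0.5 [294.1 219.5] [ 0.496 -0.013  0.01 ]
ring_a 0.42 [306.  240.5] [ 0.425 -0.023  0.01 ]
level 0.68 [328.2 151.3] [ 0.568 -0.231  0.033]
low_edge 0.8 [388.1 187.2] [ 0.378 -0.299  0.007]
wedge 0.55 [390.8 215.4] [ 0.302 -0.241  0.   ]
rack 0.8 [297.5 206.7] [ 0.465 -0.051  0.   ]
ring_a 0.87 [272.5 265.1] [0.341 0.111 0.01 ]
ring_a 0.85 [234.6 212.1] [0.536 0.105 0.01 ]
ring_a 0.76 [299.7 218.2] [ 0.423 -0.028  0.01 ]
ring_a 0.67 [298.7 189.5] [ 0.508 -0.084  0.01 ]
ring_a 0.54 [279.4 203.6] [ 0.495 -0.011  0.01 ]
ring_a 0.46 [317.1 201.8] [ 0.443 -0.1    0.01 ]
```

View pics/wrist1.png

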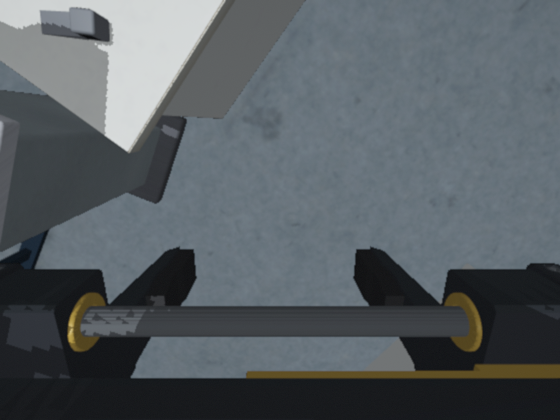

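Emit:
carry_out(
  deltas=[
    {"tx":0.03,"ty":0.045,"tz":0,"ax":0,"ay":0,"az":-3,"claw":1},
    {"tx":0.03,"ty":0.045,"tz":0,"ax":0,"ay":0,"az":-5,"claw":1},
    {"tx":0.03,"ty":0.045,"tz":0,"ax":0,"ay":0,"az":-5,"claw":1},
    {"tx":0.03,"ty":0.045,"tz":0,"ax":0,"ay":0,"az":-5,"claw":1},
    {"tx":0.02,"ty":0.045,"tz":0,"ax":0,"ay":0,"az":-5,"claw":1},
    {"tx":0,"ty":0,"tz":0,"ax":0,"ay":0,"az":0,"claw":1},
    {"tx":0,"ty":0,"tz":0,"ax":0,"ay":0,"az":0,"claw":1},
  ],
)

```text
t: 3.52
eef_pos: [0.3561, -0.2811, 0.4049]
ee_rot: [1.0, 0.002, 0.0, 0.0]
ft_force: [0.8, -0.1, 0.3]
gripper_width: 1.001
grasp_force: 0.0
```

```bash
cat > look.py <<'E'
from h import *
import sys
np.set_printoptions(precision=3,suppress=True)
s=sense();print(s["t"],s["eef_pos"],s["ee_rot"],s["joint_pos"],s["gripper_width"])
for n in sys.argv[2].split(","):
    p=snapshot(n);save(p,n+sys.argv[1]+".png");print(n)
    for a in sys.argv[3:]:
        th,z=a.split("=")
        for d in mark_of(p,th)[:7]:
            if d["p"]>.2: print(th,round(d["p"],2),np.array(d["at"]),w(p,d["at"],float(z)))
E
python3 look.py 2 wrist,side,scene plate=0 level=.033 bubble=.033 low_edge=.0075 wedge=0 rack=0 brush=.023 ring_a=.01
```

```text
3.525 [ 0.356 -0.281  0.405] [1.    0.002 0.    0.   ] [-0.93   0.211  1.546 -0.     1.384  0.637] 1.0013862157841158
wrist
plate 0.68 [260.6  82.5] [ 0.477 -0.263  0.   ]
bubble 0.6 [37.5 66.4] [ 0.488 -0.022  0.033]
low_edge 0.65 [294.  167.8] [ 0.375 -0.305  0.008]
low_edge 0.53 [118.9 115.1] [ 0.438 -0.09   0.008]
wedge 0.81 [252.3 219.3] [ 0.302 -0.25   0.   ]
wedge 0.67 [85.6 90.1] [ 0.467 -0.05   0.   ]
rack 0.86 [85.3 89.9] [ 0.467 -0.049  0.   ]
brush 0.62 [290.7 110.8] [ 0.443 -0.299  0.023]
ring_a 0.96 [119. 112.] [ 0.442 -0.092  0.01 ]
ring_a 0.77 [ 67.4 130. ] [ 0.42  -0.025  0.01 ]
ring_a 0.75 [36.9 64.4] [ 0.494 -0.004  0.01 ]
ring_a 0.69 [85.2 90.4] [ 0.466 -0.055  0.01 ]
ring_a 0.61 [95.1 49.1] [ 0.51  -0.075  0.01 ]
side
plate 0.9 [396.1 211.4] [ 0.465 -0.27   0.   ]
level 0.86 [367.9 182.2] [ 0.551 -0.223  0.033]
low_edge 0.59 [426.1 236.7] [ 0.365 -0.303  0.007]
wedge 0.85 [417.8 266.4] [ 0.295 -0.251  0.   ]
rack 0.8 [311.5 227.9] [ 0.467 -0.05   0.   ]
rack 0.53 [306.  242.9] [ 0.426 -0.024 -0.   ]
brush 0.73 [408.9 207.7] [ 0.45  -0.294  0.023]
ring_a 0.79 [241.9 220.6] [0.525 0.111 0.01 ]
ring_a 0.72 [316.5 209.5] [ 0.514 -0.076  0.01 ]
ring_a 0.68 [331.4 229.4] [ 0.443 -0.092  0.01 ]
ring_a 0.57 [231.1 191.8] [0.629 0.119 0.01 ]
ring_a 0.55 [307.6 241.3] [ 0.422 -0.026  0.01 ]
ring_a 0.48 [292.  220.6] [ 0.494 -0.007  0.01 ]
scene
bubble 0.5 [210. 188.] [0.63  0.127 0.033]
low_edge 0.55 [388.8 187.9] [ 0.375 -0.299  0.007]
wedge 0.53 [391.8 213. ] [ 0.307 -0.249  0.   ]
rack 0.91 [293.2 205.6] [ 0.475 -0.043  0.   ]
brush 0.6 [372.4 167.6] [ 0.451 -0.302  0.023]
ring_a 0.78 [232.9 214.3] [0.532 0.113 0.01 ]
ring_a 0.72 [276.3 202.5] [ 0.503 -0.006  0.01 ]
ring_a 0.46 [296.3 188.9] [ 0.514 -0.08   0.01 ]
ring_a 0.21 [253.1 238.8] [0.434 0.11  0.01 ]
```

View pics/wrist2.png

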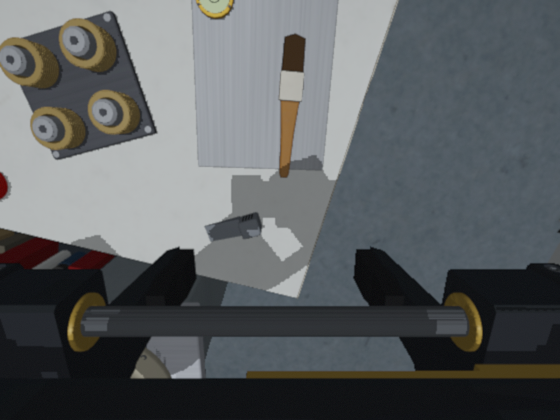

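The wrist view shows all four brown rings on the stand at (87,45), (113,112), (57,128) and (28,62). The brush lies from (294,36) to (285,177), and the plate's front edge runs (199,166)–(322,172). The wedge block is at (247,225) with its thin end to the left at (208,232).

```bash
python3 - <<'E'
from h import *
np.set_printoptions(precision=3,suppress=True)
p=snapshot("wrist")
for n,uv,z in [("plFL",(199,166),.025),("plFR",(322,172),.019),("plL",(193,0),.025),("plR",(340,0),.022),("tabR",(400,0),0),("tabC",(298,297),0),("tabFL",(40,235),0),("level",(214,0),.033),("bristle",(294,36),.03),("ferr",(291,85),.03),("tip",(285,177),.029),("r",(80,42),.048),("r",(107,110),.048),("r",(49,127),.048),("r",(15,60),.048)]: print(n,w(p,uv,z))
for n,z in(("wedge",.01),("brush",.028)):
    m=trace(p,n)[0];ys,xs=np.nonzero(m["mask"]);P=np.array([w(p,(a,b),z)[:2] for a,b in zip(xs,ys)])
    c=P.mean(0);u=np.linalg.svd(P-c,full_matrices=False)[2][0];q=(P-c)@u;print(n,m["p"],m["bbox"],c,u,np.degrees(np.arctan2(u[1],u[0])),q.min(),q.max())
m=trace(p,"plate")[0];c=max(cv2.findContours(m["mask"].astype(np.uint8),0,1)[0],key=cv2.contourArea)
print([list(w(p,a[0],.022)[:2].round(3)) for a in cv2.approxPolyDP(c,4,True)])
save(p,"c3.png",(180,150,340,300),4)
E
```

```text
plFL [ 0.379 -0.187  0.025]
plFR [ 0.371 -0.339  0.019]
plL [ 0.553 -0.194  0.025]
plR [ 0.555 -0.349  0.022]
tabR [ 0.563 -0.42   0.   ]
tabC [ 0.179 -0.316  0.   ]
tabFL [0.278 0.05  0.   ]
level [ 0.551 -0.217  0.033]
bristle [ 0.519 -0.3    0.03 ]
ferr [ 0.47  -0.298  0.03 ]
tip [ 0.366 -0.293  0.029]
r [ 0.508 -0.081  0.048]
r [ 0.443 -0.098  0.048]
r [ 0.425 -0.031  0.048]
r [ 0.492 -0.01   0.048]
wedge 0.84 [206.0, 210.8, 262.1, 241.9] [ 0.293 -0.227] [-0.176  0.984] 100.16410498537796 -0.03634487403332872 0.04014903338629241
brush 0.73 [277.7, 32.1, 308.7, 180.0] [ 0.458 -0.297] [-0.998  0.066] 176.21044146508208 -0.06401609024063938 0.09258907913031951
[[np.float64(0.554), np.float64(-0.192)], [np.float64(0.381), np.float64(-0.185)], [np.float64(0.378), np.float64(-0.285)], [np.float64(0.516), np.float64(-0.289)], [np.float64(0.524), np.float64(-0.305)], [np.float64(0.519), np.float64(-0.314)], [np.float64(0.482), np.float64(-0.314)], [np.float64(0.376), np.float64(-0.299)], [np.float64(0.375), np.float64(-0.339)], [np.float64(0.555), np.float64(-0.347)]]
```

View pics/c3.png

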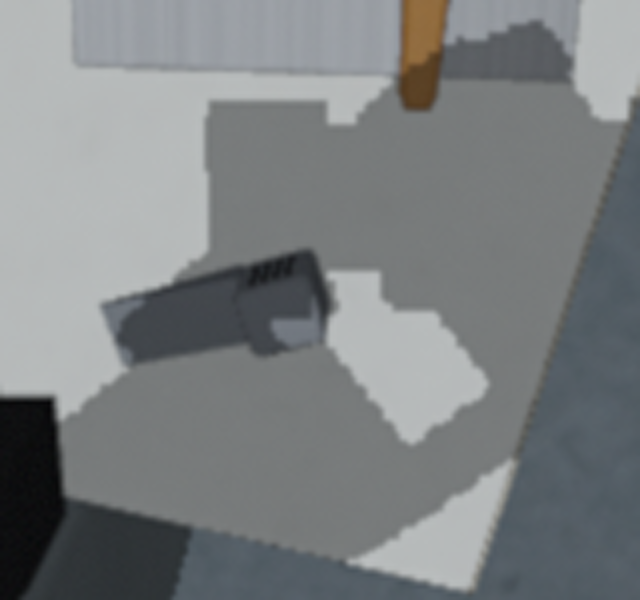

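The brush tip hangs over the plate edge right where the wedge goes in, with its line through (0.425,-0.295) at yaw 176°. The plate's yaw is -2.5° and its centre is (0.4765,-0.268). Next I'll grip the brush handle.

Emit:
carry_out(
  deltas=[
    {"tx":0.035,"ty":-0.007,"tz":-0.04,"ax":0,"ay":0,"az":-3,"claw":0.1},
    {"tx":0.034,"ty":-0.007,"tz":-0.05,"ax":0,"ay":0,"az":0,"claw":0.1},
    {"tx":0,"ty":0,"tz":-0.05,"ax":0,"ay":0,"az":0,"claw":0.1},
    {"tx":0,"ty":0,"tz":-0.04,"ax":0,"ay":0,"az":0,"claw":0.1},
    {"tx":0,"ty":0,"tz":-0.02,"ax":0,"ay":0,"az":0,"claw":0.1},
    {"tx":0,"ty":0,"tz":-0.014,"ax":0,"ay":0,"az":0,"claw":0.1},
    {"tx":0,"ty":0,"tz":0,"ax":0,"ay":0,"az":0,"claw":-1},
    {"tx":0,"ty":0,"tz":0,"ax":0,"ay":0,"az":0,"claw":-1},
    {"tx":0,"ty":0,"tz":0,"ax":0,"ay":0,"az":0,"claw":-1},
    {"tx":0,"ty":0,"tz":0,"ax":0,"ay":0,"az":0,"claw":-1},
    {"tx":0,"ty":0,"tz":0,"ax":0,"ay":0,"az":0,"claw":-1},
  ],
  grip_force=15,
)

```text
t: 6.45
eef_pos: [0.4252, -0.2949, 0.1911]
ee_rot: [1.0, -0.025, 0.0, 0.0]
ft_force: [-0.7, -0.1, 4.6]
gripper_width: 0.21
grasp_force: 14.9
```

Emit:
carry_out(
  deltas=[
    {"tx":0,"ty":0,"tz":0.03,"ax":0,"ay":0,"az":0,"claw":-1},
    {"tx":0,"ty":0,"tz":0.04,"ax":0,"ay":0,"az":0,"claw":-1},
    {"tx":-0.01,"ty":0.02,"tz":0,"ax":0,"ay":0,"az":10,"claw":-1},
    {"tx":-0.01,"ty":0.02,"tz":0,"ax":0,"ay":0,"az":10,"claw":-1},
    {"tx":-0.01,"ty":0.025,"tz":0,"ax":0,"ay":0,"az":10,"claw":-1},
    {"tx":-0.01,"ty":0.025,"tz":0,"ax":0,"ay":0,"az":10,"claw":-1},
    {"tx":-0.01,"ty":0.025,"tz":0,"ax":0,"ay":0,"az":10,"claw":-1},
    {"tx":-0.01,"ty":0.025,"tz":0,"ax":0,"ay":0,"az":10,"claw":-1},
    {"tx":-0.01,"ty":0.025,"tz":0,"ax":0,"ay":0,"az":10,"claw":-1},
    {"tx":-0.01,"ty":0.02,"tz":0,"ax":0,"ay":0,"az":10,"claw":-1},
    {"tx":0,"ty":0.02,"tz":0,"ax":0,"ay":0,"az":10,"claw":-1},
    {"tx":0,"ty":0,"tz":0,"ax":0,"ay":0,"az":10,"claw":-1},
  ],
)

```text
t: 7.95
eef_pos: [0.3447, -0.0887, 0.2608]
ee_rot: [0.659, 0.752, 0.0, -0.0]
ft_force: [1.2, 0.2, -0.1]
gripper_width: 0.208
grasp_force: 14.8
```

Emit:
carry_out(
  deltas=[
    {"tx":0,"ty":0,"tz":-0.035,"ax":0,"ay":0,"az":7,"claw":-1},
    {"tx":0,"ty":0,"tz":-0.03,"ax":0,"ay":0,"az":0,"claw":-1},
    {"tx":0,"ty":0,"tz":-0.016,"ax":0,"ay":0,"az":0,"claw":-1},
    {"tx":0,"ty":0,"tz":-0.007,"ax":0,"ay":0,"az":0,"claw":-1},
    {"tx":0,"ty":0,"tz":0,"ax":0,"ay":0,"az":0,"claw":-1},
  ],
)

```text
t: 8.57
eef_pos: [0.3452, -0.0898, 0.1727]
ee_rot: [0.615, 0.789, -0.0, -0.0]
ft_force: [-0.3, -0.1, -1.4]
gripper_width: 0.207
grasp_force: 14.8
```

Emit:
carry_out(
  deltas=[
    {"tx":0,"ty":0,"tz":-0.002,"ax":0,"ay":0,"az":0,"claw":-1},
    {"tx":0,"ty":0,"tz":0,"ax":0,"ay":0,"az":0,"claw":-0.3},
    {"tx":0,"ty":0,"tz":0,"ax":0,"ay":0,"az":0,"claw":-0.3},
    {"tx":0,"ty":0,"tz":0.03,"ax":0,"ay":0,"az":0,"claw":-0.3},
    {"tx":0,"ty":0,"tz":0.06,"ax":0,"ay":0,"az":0,"claw":0.1},
    {"tx":-0.005,"ty":-0.05,"tz":0.06,"ax":0,"ay":0,"az":0,"claw":0.1},
    {"tx":-0.01,"ty":-0.06,"tz":0.02,"ax":0,"ay":0,"az":0,"claw":0.1},
    {"tx":-0.01,"ty":-0.06,"tz":0,"ax":0,"ay":0,"az":0,"claw":0.1},
    {"tx":0,"ty":-0.04,"tz":0,"ax":0,"ay":0,"az":0,"claw":0.1},
    {"tx":0,"ty":0,"tz":0,"ax":0,"ay":0,"az":0,"claw":0.1},
    {"tx":0,"ty":0,"tz":0,"ax":0,"ay":0,"az":0,"claw":0.1},
  ],
)

```text
t: 9.95
eef_pos: [0.3212, -0.2874, 0.328]
ee_rot: [0.615, 0.789, 0.0, -0.001]
ft_force: [-0.8, -0.1, -0.1]
gripper_width: 0.549
grasp_force: 0.0
```

```bash
python3 look.py 4 wrist,side,scene low_edge=.0075 wedge=0 plate=0 brush=0 level=.033 bubble=.033; python3 - <<'E'
from h import *
p=snapshot("wrist")
for m in trace(p,"wedge")[:1]:
    ys,xs=np.nonzero(m["mask"]);P=np.array([w(p,(a,b),0.01)[:2] for a,b in zip(xs,ys)])
    c=P.mean(0);u=np.linalg.svd(P-c,full_matrices=False)[2][0];print(m["p"],m["bbox"],c,np.degrees(np.arctan2(u[1],u[0])))
E
```

```text
9.95 [ 0.321 -0.287  0.328] [ 0.615  0.789  0.    -0.001] [-1.006  0.257  1.734  0.     1.151 -1.253] 0.5489868133920796
wrist
low_edge 0.68 [318.  222.2] [ 0.374 -0.303  0.008]
wedge 0.82 [263.2 153.4] [ 0.299 -0.246  0.   ]
plate 0.7 [411.6 208.3] [ 0.47  -0.264  0.   ]
level 0.93 [529.  195.2] [ 0.557 -0.219  0.033]
bubble 0.47 [543.1 186.5] [ 0.565 -0.208  0.033]
side
low_edge 0.79 [428.7 232.9] [ 0.375 -0.314  0.008]
wedge 0.89 [415.8 265. ] [ 0.3   -0.249  0.   ]
plate 0.81 [393.8 209.8] [ 0.472 -0.267  0.   ]
brush 0.73 [335.5 266.4] [ 0.343 -0.07   0.   ]
level 0.81 [368.1 180.7] [ 0.556 -0.226  0.033]
scene
low_edge 0.59 [387.5 185.5] [ 0.384 -0.302  0.007]
wedge 0.9 [392.9 214.3] [ 0.302 -0.248  0.   ]
wedge 0.61 [209.  189.8] [ 0.655  0.122 -0.   ]
plate 0.65 [359.4 175.6] [ 0.463 -0.268  0.   ]
brush 0.65 [330.6 234.7] [ 0.341 -0.068  0.   ]
level 0.26 [207.  190.4] [0.627 0.138 0.033]
0.8 [248.8, 83.9, 276.9, 172.1] [ 0.29211253 -0.22427562] -75.0163085241009
```

View pics/wrist4.png

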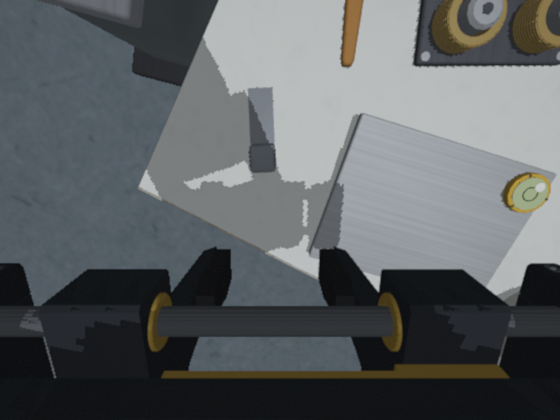

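```bash
python3 - <<'E'
from h import *
p=snapshot("wrist")
for uv,z in [((249,88),.0025),((272,88),.0025),((262,157),.034),((250,145),.034),((274,145),.034),((250,170),.034),((274,170),.034),((361,115),.025),((311,248),.0195)]: print(uv,w(p,uv,z).round(4))
save(p,"c5.png",(220,70,320,190),5)
E
```

```text
(249, 88) [ 0.2713 -0.1902  0.0025]
(272, 88) [ 0.2928 -0.1848  0.0025]
(262, 157) [ 0.2992 -0.2474  0.034 ]
(250, 145) [ 0.286  -0.2396  0.034 ]
(274, 145) [ 0.3072 -0.2342  0.034 ]
(250, 170) [ 0.2911 -0.2619  0.034 ]
(274, 170) [ 0.3128 -0.2564  0.034 ]
(361, 115) [ 0.3781 -0.1893  0.025 ]
(311, 248) [ 0.3721 -0.3299  0.0195]
```

View pics/c5.png

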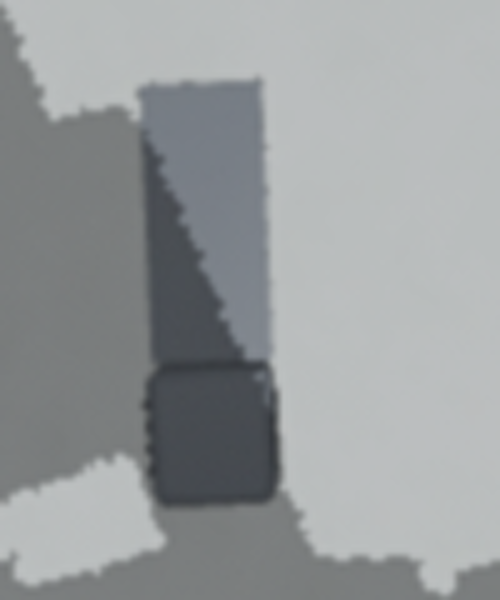

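Emit:
carry_out(
  deltas=[
    {"tx":-0.011,"ty":0.02,"tz":-0.03,"ax":0,"ay":0,"az":1,"claw":0.1},
    {"tx":-0.01,"ty":0.02,"tz":-0.04,"ax":0,"ay":0,"az":0,"claw":0.1},
    {"tx":0,"ty":0,"tz":-0.04,"ax":0,"ay":0,"az":0,"claw":0.1},
    {"tx":0,"ty":0,"tz":-0.03,"ax":0,"ay":0,"az":0,"claw":0.1},
    {"tx":0,"ty":0,"tz":-0.016,"ax":0,"ay":0,"az":0,"claw":0.1},
    {"tx":0,"ty":0,"tz":0,"ax":0,"ay":0,"az":0,"claw":-1},
    {"tx":0,"ty":0,"tz":0,"ax":0,"ay":0,"az":0,"claw":-1},
    {"tx":0,"ty":0,"tz":0,"ax":0,"ay":0,"az":0,"claw":-1},
    {"tx":0,"ty":0,"tz":0,"ax":0,"ay":0,"az":0,"claw":-1},
  ],
  grip_force=30,
)

```text
t: 12.28
eef_pos: [0.3004, -0.2483, 0.1728]
ee_rot: [0.608, 0.794, -0.0, 0.001]
ft_force: [-0.3, 0.8, 7.4]
gripper_width: 0.271
grasp_force: 30.0
```

Emit:
carry_out(
  deltas=[
    {"tx":0,"ty":0,"tz":0.03,"ax":0,"ay":0,"az":0,"claw":-1},
    {"tx":-0.003,"ty":-0.01,"tz":0,"ax":0,"ay":0,"az":-9,"claw":-1},
    {"tx":0,"ty":-0.01,"tz":0,"ax":0,"ay":0,"az":-10,"claw":-1},
    {"tx":0,"ty":-0.01,"tz":0,"ax":0,"ay":0,"az":-10,"claw":-1},
    {"tx":0,"ty":-0.01,"tz":0,"ax":0,"ay":0,"az":-10,"claw":-1},
    {"tx":0,"ty":-0.013,"tz":0,"ax":0,"ay":0,"az":-10,"claw":-1},
    {"tx":0,"ty":0,"tz":0,"ax":0,"ay":0,"az":-10,"claw":-1},
    {"tx":0,"ty":0,"tz":0,"ax":0,"ay":0,"az":-10,"claw":-1},
    {"tx":0,"ty":0,"tz":0,"ax":0,"ay":0,"az":-10,"claw":-1},
    {"tx":0,"ty":0,"tz":0,"ax":0,"ay":0,"az":-10,"claw":-1},
    {"tx":0,"ty":0,"tz":0,"ax":0,"ay":0,"az":-10,"claw":-1},
    {"tx":0,"ty":0,"tz":0,"ax":0,"ay":0,"az":-8.6,"claw":-1},
  ],
)

```text
t: 13.78
eef_pos: [0.2973, -0.3012, 0.2024]
ee_rot: [1.0, -0.024, 0.0, 0.0]
ft_force: [-0.3, -0.2, -0.3]
gripper_width: 0.266
grasp_force: 30.0
```

```bash
python3 look.py 6 wrist,side low_edge=.0075 wedge=.03 plate=0
```

```text
13.775 [ 0.297 -0.301  0.202] [ 1.    -0.024  0.     0.   ] [-1.073  0.46   1.919  0.     0.762  0.546] 0.2658869693872135
wrist
low_edge 0.69 [272.  116.7] [ 0.375 -0.303  0.008]
wedge 0.61 [273.6 257.1] [ 0.299 -0.3    0.03 ]
side
wedge 0.54 [331.3 230.7] [ 0.423 -0.084  0.03 ]
wedge 0.48 [440.9 254.5] [ 0.293 -0.301  0.03 ]
plate 0.74 [394.3 209.4] [ 0.473 -0.268  0.   ]
```

View pics/wrist6.png

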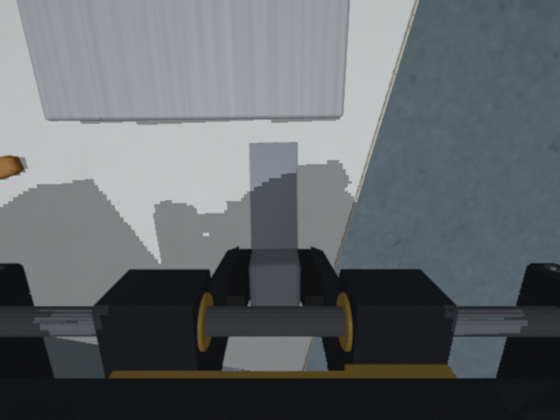

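The wedge is lined up: its thin end is at col 273 and the low_edge mark at col 272, with the plate's front edge square to it at row 119. I'll lower it and push.

Emit:
carry_out(
  deltas=[
    {"tx":0,"ty":0,"tz":-0.02,"ax":0,"ay":0,"az":0,"claw":-1},
    {"tx":0,"ty":0,"tz":-0.01,"ax":0,"ay":0,"az":0,"claw":-1},
    {"tx":0.006,"ty":0,"tz":0,"ax":0,"ay":0,"az":0,"claw":-1},
    {"tx":0.008,"ty":-0.001,"tz":0,"ax":0,"ay":0,"az":0,"claw":-1},
    {"tx":0.008,"ty":0,"tz":0,"ax":0,"ay":0,"az":0,"claw":-1},
    {"tx":0.008,"ty":0,"tz":0,"ax":0,"ay":0,"az":0,"claw":-1},
    {"tx":0.005,"ty":-0.001,"tz":0,"ax":0,"ay":0,"az":0,"claw":-1},
    {"tx":0,"ty":0,"tz":0,"ax":0,"ay":0,"az":0,"claw":-1},
  ],
)

```text
t: 15.18
eef_pos: [0.3326, -0.303, 0.1719]
ee_rot: [1.0, -0.021, -0.0, -0.0]
ft_force: [1.9, 1.7, -4.5]
gripper_width: 0.269
grasp_force: 30.0
```

Emit:
carry_out(
  deltas=[
    {"tx":0.005,"ty":0,"tz":0,"ax":0,"ay":0,"az":0,"claw":-1},
    {"tx":0.005,"ty":0,"tz":0,"ax":0,"ay":0,"az":0,"claw":-1},
    {"tx":0.005,"ty":0,"tz":0,"ax":0,"ay":0,"az":0,"claw":-1},
    {"tx":0.004,"ty":0,"tz":0,"ax":0,"ay":0,"az":0,"claw":-1},
    {"tx":0,"ty":0,"tz":0,"ax":0,"ay":0,"az":0,"claw":-1},
    {"tx":0,"ty":0,"tz":0,"ax":0,"ay":0,"az":0,"claw":-1},
  ],
)

```text
t: 15.92
eef_pos: [0.3516, -0.3032, 0.1722]
ee_rot: [1.0, -0.022, 0.0, 0.0]
ft_force: [0.8, 2.1, -6.4]
gripper_width: 0.271
grasp_force: 30.0
```

```bash
python3 look.py 7 wrist,side,scene low_edge=.012 wedge=.0 plate=0 level=.033 bubble=.033
```

```text
15.925 [ 0.352 -0.303  0.172] [ 1.    -0.022  0.     0.   ] [-0.968  0.564  1.833  0.001  0.744  0.646] 0.2706569564612097
wrist
low_edge 0.59 [271.5 230.4] [ 0.374 -0.302  0.012]
wedge 0.59 [272. 258.] [ 0.353 -0.301  0.   ]
plate 0.94 [176.2  14.7] [ 0.474 -0.264  0.   ]
side
wedge 0.46 [428.  244.7] [ 0.347 -0.301  0.   ]
wedge 0.37 [392.2 211.2] [ 0.468 -0.261 -0.   ]
plate 0.55 [395.3 209.7] [ 0.471 -0.27   0.   ]
level 0.81 [366.2 180.2] [ 0.559 -0.222  0.033]
level 0.57 [179.2 227. ] [0.523 0.261 0.033]
scene
wedge 0.54 [393.1 194.4] [ 0.355 -0.298  0.   ]
wedge 0.23 [299.9 219.1] [ 0.426 -0.031  0.   ]
plate 0.63 [357.8 172.6] [ 0.475 -0.272  0.   ]
```

Emit:
carry_out(
  deltas=[
    {"tx":0,"ty":0,"tz":0,"ax":0,"ay":0,"az":0,"claw":-0.2},
    {"tx":0,"ty":0,"tz":0,"ax":0,"ay":0,"az":0,"claw":-0.2},
    {"tx":0,"ty":0,"tz":0.03,"ax":0,"ay":0,"az":0,"claw":-0.2},
    {"tx":0,"ty":0,"tz":0.05,"ax":0,"ay":0,"az":0,"claw":-0.2},
    {"tx":0.04,"ty":0.02,"tz":0.02,"ax":0,"ay":0,"az":0,"claw":0.1},
    {"tx":0.05,"ty":0.02,"tz":0,"ax":0,"ay":0,"az":0,"claw":0.1},
    {"tx":0.05,"ty":0.02,"tz":0,"ax":0,"ay":0,"az":0,"claw":0.1},
    {"tx":0,"ty":0,"tz":0,"ax":0,"ay":0,"az":0,"claw":0.1},
    {"tx":0,"ty":0,"tz":0,"ax":0,"ay":0,"az":0,"claw":0.1},
  ],
)

```text
t: 17.95
eef_pos: [0.4909, -0.2433, 0.2721]
ee_rot: [1.0, -0.021, -0.0, -0.0]
ft_force: [0.7, 0.3, -0.4]
gripper_width: 0.547
grasp_force: 0.0
```

```bash
cat > lev.py <<'E'
from h import *
import sys
np.set_printoptions(precision=4,suppress=True)
p=snapshot("wrist")
a=mark_of(p,"level")[:1];b=mark_of(p,"bubble")[:1]
print([(d["p"],d["at"],w(p,d["at"],.033)) for d in a+b])
u=[int(x) for x in px(p,(.555,-.219,.033))];print(u)
l=max(0,u[0]-40);t=max(0,u[1]-40);print("crop",l,t);save(p,sys.argv[1],(l,t,l+80,t+80),7)
p=snapshot("side");print(mark_of(p,"wedge")[:1] and w(p,mark_of(p,"wedge")[0]["at"],0))
E
python3 lev.py l8.png
```

```text
[(0.82, [236.0, 142.2], array([ 0.5525, -0.2171,  0.033 ])), (0.55, [234.9, 134.8], array([ 0.5577, -0.2168,  0.033 ]))]
[238, 138]
crop 198 98
[ 0.3491 -0.305   0.    ]
```

View pics/l8.png

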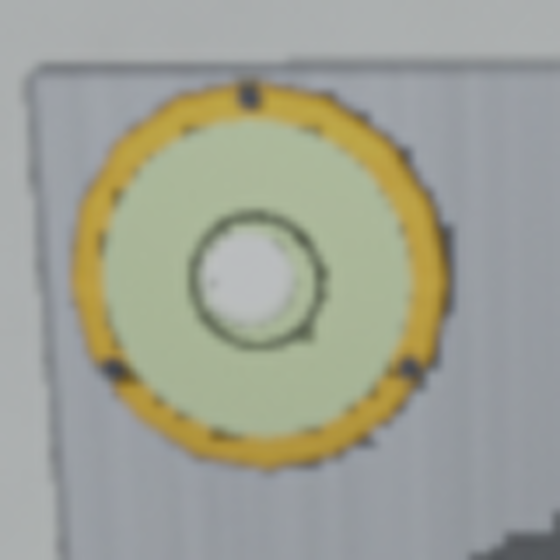

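The crop shows the bubble at (250,276) inside the circle, which is centred at (256,281), so it is about 0.8 mm off and level. The next step is to look at the stand from above.

Emit:
carry_out(
  deltas=[
    {"tx":-0.006,"ty":0.045,"tz":0.02,"ax":0,"ay":0,"az":-9,"claw":0.1},
    {"tx":-0.006,"ty":0.048,"tz":0.01,"ax":0,"ay":0,"az":-9,"claw":0.1},
    {"tx":-0.006,"ty":0.048,"tz":0,"ax":0,"ay":0,"az":-9.5,"claw":0.3},
    {"tx":-0.006,"ty":0.047,"tz":0,"ax":0,"ay":0,"az":0,"claw":0.4},
    {"tx":0,"ty":0,"tz":0,"ax":0,"ay":0,"az":0,"claw":0.4},
    {"tx":0,"ty":0,"tz":0,"ax":0,"ay":0,"az":0,"claw":0.4},
  ],
)

```text
t: 19.0
eef_pos: [0.4675, -0.0558, 0.3024]
ee_rot: [0.966, -0.259, 0.0, 0.0]
ft_force: [-0.3, -0.2, 0.5]
gripper_width: 0.704
grasp_force: 0.0
```

```bash
python3 look.py 9 wrist rack=0 ring_a=.01; python3 - <<'E'
from h import *
p=snapshot("wrist")
for m in trace(p,"ring_a")[:6]:
    ys,xs=np.nonzero(m["mask"]);b=m["bbox"];print(round(m["p"],2),np.round(b),w(p,((b[0]+b[2])/2,(b[1]+b[3])/2),.03).round(4),m["mask"].sum())
E
```

```text
19.0 [ 0.467 -0.056  0.302] [ 0.966 -0.259  0.     0.   ] [-0.371  0.355  1.673 -0.     1.113  1.723] 0.7041014778699836
wrist
rack 0.65 [271.4 204.7] [ 0.465 -0.05   0.   ]
ring_a 0.87 [213.8 205. ] [ 0.495 -0.004  0.01 ]
ring_a 0.8 [317.8 208.7] [ 0.442 -0.089  0.01 ]
ring_a 0.8 [211.5 345.1] [0.359 0.089 0.01 ]
ring_a 0.73 [102.2 220.2] [0.537 0.1   0.01 ]
ring_a 0.59 [269.5 254.6] [ 0.423 -0.024  0.01 ]
0.84 [298. 187. 351. 238.] [ 0.4423 -0.093   0.03  ] 1469
0.79 [239. 124. 300. 186.] [ 0.5112 -0.0761  0.03  ] 1524
0.71 [ 59. 200. 122. 253.] [0.5371 0.0975 0.03  ] 2439
0.67 [186. 338. 229. 375.] [0.3625 0.087  0.03  ] 1392
0.59 [184. 183. 241. 242.] [ 0.4927 -0.0056  0.03  ] 1511
0.58 [244. 235. 293. 286.] [ 0.4264 -0.0253  0.03  ] 1299
```

View pics/wrist9.png

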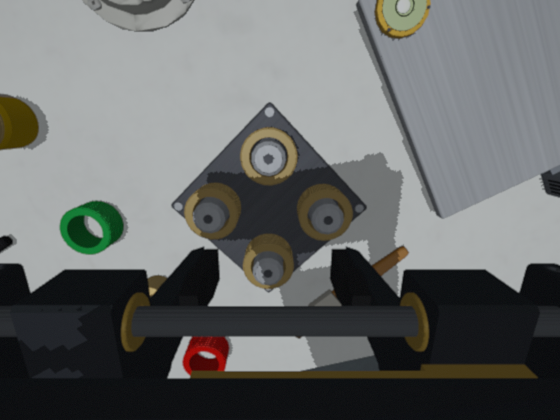

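```bash
python3 - <<'E'
from h import *
p=snapshot("wrist")
L,R,T=[w(p,u,.01)[:2] for u in((172,206),(367,208),(270,102))]
c=(L+R)/2;d=T-c;print("rack",c,np.linalg.norm(L-c),np.linalg.norm(d),np.degrees(np.arctan2(*(L-c)[::-1])),np.degrees(np.arctan2(*d[::-1])))
g=p["pixels"];hsv=cv2.cvtColor(g,cv2.COLOR_RGB2HSV)
for u in((268,157),(327,214),(210,213),(268,268)): print(u,w(p,u,.048).round(4))
save(p,"c10.png",(165,95,375,300),3.8)
E
```

```text
rack [ 0.46654557 -0.04940922] 0.093949008696699 0.09501593446823106 59.40275849081495 -30.506817852436033
(268, 157) [ 0.5118 -0.0751  0.048 ]
(327, 214) [ 0.4466 -0.094   0.048 ]
(210, 213) [ 0.4961 -0.0099  0.048 ]
(268, 268) [ 0.428 -0.026  0.048]
```

View pics/c10.png

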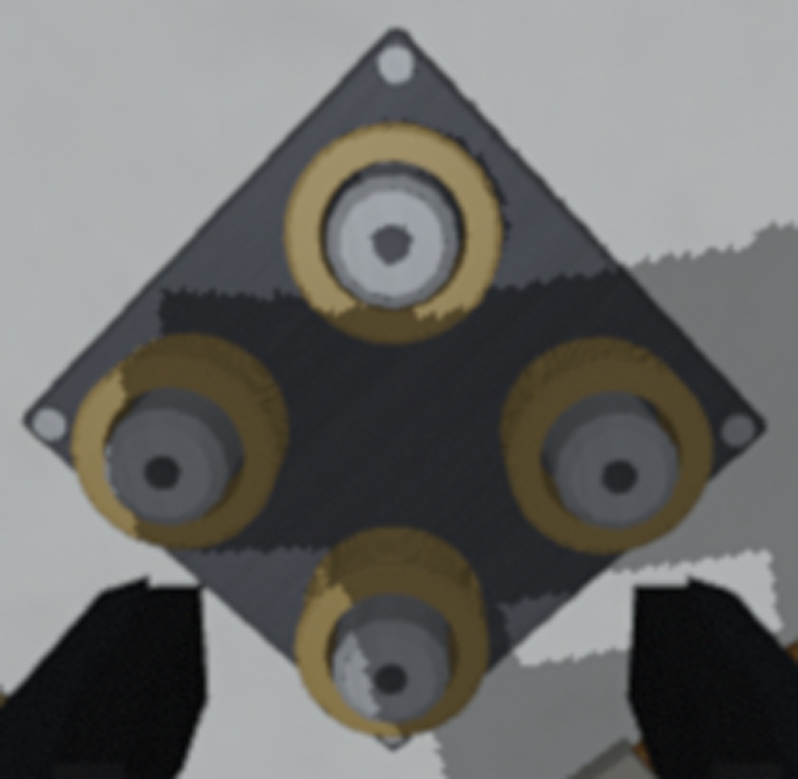

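Four brown rings sit on mandrels at (268,156), (326,212), (211,212) and (268,262). They fit the description; the red ring (207,355) and green ring (92,227) are the look-alikes. The fitted mandrel centres are (.4926,-.0051), (.5107,-.0748), (.441,-.0929) and (.4229,-.0232). I'll start with the third.

Emit:
carry_out(
  deltas=[
    {"tx":-0.026,"ty":-0.037,"tz":-0.02,"ax":0,"ay":0,"az":0,"claw":0.4},
    {"tx":0,"ty":0,"tz":-0.04,"ax":0,"ay":0,"az":0,"claw":0.4},
    {"tx":0,"ty":0,"tz":-0.03,"ax":0,"ay":0,"az":0,"claw":0.4},
    {"tx":0,"ty":0,"tz":-0.02,"ax":0,"ay":0,"az":0,"claw":0.4},
    {"tx":0,"ty":0,"tz":-0.011,"ax":0,"ay":0,"az":0,"claw":0.4},
    {"tx":0,"ty":0,"tz":0,"ax":0,"ay":0,"az":0,"claw":-1},
    {"tx":0,"ty":0,"tz":0,"ax":0,"ay":0,"az":0,"claw":-1},
    {"tx":0,"ty":0,"tz":0,"ax":0,"ay":0,"az":0,"claw":-1},
    {"tx":0,"ty":0,"tz":0,"ax":0,"ay":0,"az":0,"claw":-1},
  ],
  grip_force=25,
)

```text
t: 20.42
eef_pos: [0.4414, -0.0922, 0.1816]
ee_rot: [0.966, -0.258, 0.0, 0.0]
ft_force: [-0.1, 0.5, -0.9]
gripper_width: 0.541
grasp_force: 25.0
```

Emit:
carry_out(
  deltas=[
    {"tx":0,"ty":0,"tz":0.02,"ax":0,"ay":0,"az":0,"claw":-1},
    {"tx":0,"ty":0,"tz":0.03,"ax":0,"ay":0,"az":0,"claw":-1},
    {"tx":0,"ty":0,"tz":0.01,"ax":0,"ay":0,"az":0,"claw":-1},
    {"tx":0.01,"ty":-0.04,"tz":0,"ax":0,"ay":0,"az":0,"claw":-1},
    {"tx":0.01,"ty":-0.04,"tz":0,"ax":0,"ay":0,"az":0,"claw":-1},
    {"tx":0.01,"ty":-0.04,"tz":0,"ax":0,"ay":0,"az":0,"claw":-1},
    {"tx":0.005,"ty":-0.017,"tz":0,"ax":0,"ay":0,"az":0,"claw":-1},
    {"tx":0,"ty":0,"tz":0,"ax":0,"ay":0,"az":0,"claw":-1},
    {"tx":0,"ty":0,"tz":-0.02,"ax":0,"ay":0,"az":0,"claw":-1},
    {"tx":0,"ty":0,"tz":-0.015,"ax":0,"ay":0,"az":0,"claw":-1},
    {"tx":0,"ty":0,"tz":0,"ax":0,"ay":0,"az":0,"claw":-1},
  ],
)

```text
t: 21.8
eef_pos: [0.4761, -0.2283, 0.2053]
ee_rot: [0.966, -0.258, -0.001, -0.001]
ft_force: [0.2, 0.0, -0.8]
gripper_width: 0.544
grasp_force: 25.0
```

```bash
python3 look.py 11 side,scene ring_a=.035 wedge=0 brush=0
```

```text
21.8 [ 0.476 -0.228  0.205] [ 0.966 -0.258 -0.001 -0.001] [-0.672  0.578  1.627  0.     0.94   1.421] 0.5437405683954912
side
ring_a 0.62 [380.  203.1] [ 0.473 -0.225  0.035]
ring_a 0.61 [305.  242.2] [ 0.402 -0.013  0.035]
ring_a 0.53 [293.7 222.4] [ 0.466 -0.004  0.035]
ring_a 0.47 [316.1 206.8] [ 0.501 -0.07   0.035]
ring_a 0.44 [241.9 217.7] [0.513 0.112 0.035]
wedge 0.56 [428.4 243.5] [ 0.35  -0.304  0.   ]
brush 0.85 [335.5 268.6] [ 0.337 -0.068  0.   ]
brush 0.68 [394.6 211.3] [ 0.466 -0.267  0.   ]
scene
ring_a 0.77 [346.6 165.1] [ 0.491 -0.238  0.035]
ring_a 0.71 [331.2 232.4] [ 0.327 -0.055  0.035]
ring_a 0.55 [233.2 214.3] [0.513 0.12  0.035]
ring_a 0.43 [274.6 261.6] [0.332 0.11  0.035]
ring_a 0.39 [277.4 205.9] [0.473 0.01  0.035]
wedge 0.51 [392.7 192.6] [ 0.36  -0.302  0.   ]
brush 0.52 [330.5 235.1] [ 0.34  -0.067  0.   ]
brush 0.24 [209.8 191.3] [0.649 0.123 0.   ]
```

Emit:
carry_out(
  deltas=[
    {"tx":0,"ty":0,"tz":-0.005,"ax":0,"ay":0,"az":0,"claw":-1},
    {"tx":0,"ty":0,"tz":-0.003,"ax":0,"ay":0,"az":0,"claw":-1},
    {"tx":0,"ty":0,"tz":0,"ax":0,"ay":0,"az":0,"claw":-1},
  ],
)

```text
t: 22.58
eef_pos: [0.4763, -0.2292, 0.1978]
ee_rot: [0.966, -0.259, -0.0, -0.0]
ft_force: [-0.3, 0.2, -1.1]
gripper_width: 0.543
grasp_force: 25.0
```

Emit:
carry_out(
  deltas=[
    {"tx":0,"ty":0,"tz":-0.0015,"ax":0,"ay":0,"az":0,"claw":-1},
    {"tx":0,"ty":0,"tz":0,"ax":0,"ay":0,"az":0,"claw":0.4},
    {"tx":0,"ty":0,"tz":0,"ax":0,"ay":0,"az":0,"claw":0.4},
    {"tx":0,"ty":0,"tz":0.02,"ax":0,"ay":0,"az":0,"claw":0.4},
    {"tx":0,"ty":0,"tz":0.034,"ax":0,"ay":0,"az":0,"claw":0.4},
    {"tx":0.01,"ty":0.04,"tz":0,"ax":0,"ay":0,"az":0,"claw":0.4},
    {"tx":0.01,"ty":0.045,"tz":0,"ax":0,"ay":0,"az":0,"claw":0.4},
    {"tx":0.01,"ty":0.045,"tz":0,"ax":0,"ay":0,"az":0,"claw":0.4},
    {"tx":0.0045,"ty":0.024,"tz":0,"ax":0,"ay":0,"az":0,"claw":0.4},
    {"tx":0,"ty":0,"tz":0,"ax":0,"ay":0,"az":0,"claw":0.4},
  ],
)

```text
t: 23.82
eef_pos: [0.5109, -0.074, 0.2508]
ee_rot: [0.966, -0.257, 0.0, 0.0]
ft_force: [0.9, -1.3, -0.3]
gripper_width: 0.696
grasp_force: 0.0
```

```bash
python3 look.py 12 side ring_a=.025 wedge=0 level=.033
```

```text
23.825 [ 0.511 -0.074  0.251] [ 0.966 -0.257  0.     0.   ] [-0.373  0.493  1.616  0.     1.032  1.718] 0.6962460221083023
side
ring_a 0.81 [307.  242.9] [ 0.406 -0.02   0.025]
ring_a 0.74 [293.8 218.9] [ 0.486 -0.01   0.025]
ring_a 0.66 [263.8 280.9] [0.329 0.101 0.025]
ring_a 0.65 [314.3 208.1] [ 0.507 -0.068  0.025]
ring_a 0.53 [380.  206.2] [ 0.471 -0.226  0.025]
wedge 0.67 [362.6 180.7] [ 0.59  -0.228  0.   ]
wedge 0.66 [429.9 243.1] [ 0.35  -0.308  0.   ]
wedge 0.61 [305.9 243.2] [ 0.425 -0.023 -0.   ]
level 0.66 [366.8 181. ] [ 0.556 -0.222  0.033]
level 0.26 [311.5 228.4] [ 0.439 -0.04   0.033]
```

View pics/side12.png

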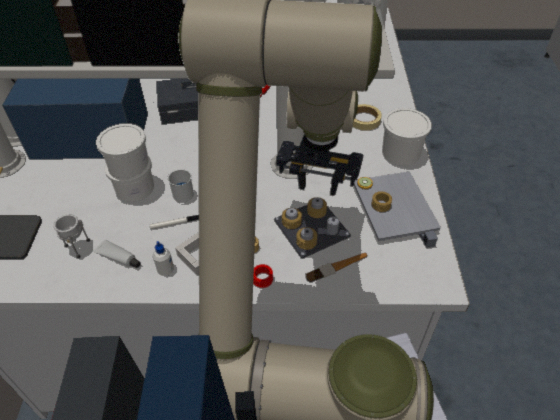

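The picture shows ring one lying flat on the plate at (381,201), the wedge in place at (430,240), and the brush on the bench at (337,266). On to ring two.

Emit:
carry_out(
  deltas=[
    {"tx":0,"ty":-0.001,"tz":-0.03,"ax":0,"ay":0,"az":0,"claw":0.4},
    {"tx":0,"ty":0,"tz":-0.02,"ax":0,"ay":0,"az":0,"claw":0.4},
    {"tx":0,"ty":0,"tz":-0.012,"ax":0,"ay":0,"az":0,"claw":0.4},
    {"tx":0,"ty":0,"tz":-0.008,"ax":0,"ay":0,"az":0,"claw":0.4},
    {"tx":0,"ty":0,"tz":0,"ax":0,"ay":0,"az":0,"claw":-1},
    {"tx":0,"ty":0,"tz":0,"ax":0,"ay":0,"az":0,"claw":-1},
    {"tx":0,"ty":0,"tz":0,"ax":0,"ay":0,"az":0,"claw":-1},
    {"tx":0,"ty":0,"tz":0,"ax":0,"ay":0,"az":0,"claw":-1},
  ],
)

```text
t: 25.02
eef_pos: [0.5109, -0.0762, 0.181]
ee_rot: [0.966, -0.258, 0.0, 0.0]
ft_force: [0.2, 0.3, 1.3]
gripper_width: 0.541
grasp_force: 25.0
```

Emit:
carry_out(
  deltas=[
    {"tx":0,"ty":0,"tz":0.02,"ax":0,"ay":0,"az":0,"claw":-1},
    {"tx":0,"ty":0,"tz":0.03,"ax":0,"ay":0,"az":0,"claw":-1},
    {"tx":0,"ty":0,"tz":0.02,"ax":0,"ay":0,"az":0,"claw":-1},
    {"tx":-0.008,"ty":-0.045,"tz":0,"ax":0,"ay":0,"az":0,"claw":-1},
    {"tx":-0.008,"ty":-0.047,"tz":0,"ax":0,"ay":0,"az":0,"claw":-1},
    {"tx":-0.008,"ty":-0.047,"tz":0,"ax":0,"ay":0,"az":0,"claw":-1},
    {"tx":-0.008,"ty":-0.047,"tz":0,"ax":0,"ay":0,"az":0,"claw":-1},
    {"tx":-0.006,"ty":-0.044,"tz":0,"ax":0,"ay":0,"az":0,"claw":-1},
    {"tx":0,"ty":0,"tz":-0.02,"ax":0,"ay":0,"az":0,"claw":-1},
    {"tx":0,"ty":0,"tz":-0.02,"ax":0,"ay":0,"az":0,"claw":-1},
    {"tx":0,"ty":0,"tz":-0.01,"ax":0,"ay":0,"az":0,"claw":-1},
    {"tx":0,"ty":0,"tz":0,"ax":0,"ay":0,"az":0,"claw":-1},
  ],
)

```text
t: 26.52
eef_pos: [0.4729, -0.3061, 0.2004]
ee_rot: [0.966, -0.258, -0.0, -0.0]
ft_force: [-0.1, 0.0, -0.7]
gripper_width: 0.54
grasp_force: 25.0
```

Emit:
carry_out(
  deltas=[
    {"tx":0,"ty":0,"tz":-0.0045,"ax":0,"ay":0,"az":0,"claw":-1},
    {"tx":0,"ty":0,"tz":0,"ax":0,"ay":0,"az":0,"claw":0.4},
    {"tx":0,"ty":0,"tz":0,"ax":0,"ay":0,"az":0,"claw":0.4},
    {"tx":0,"ty":0,"tz":0.02,"ax":0,"ay":0,"az":0,"claw":0.4},
    {"tx":0,"ty":0,"tz":0.035,"ax":0,"ay":0,"az":0,"claw":0.4},
    {"tx":0.003,"ty":0.05,"tz":0,"ax":0,"ay":0,"az":0,"claw":0.4},
    {"tx":0.003,"ty":0.05,"tz":0,"ax":0,"ay":0,"az":0,"claw":0.4},
    {"tx":0.003,"ty":0.05,"tz":0,"ax":0,"ay":0,"az":0,"claw":0.4},
    {"tx":0.003,"ty":0.05,"tz":0,"ax":0,"ay":0,"az":0,"claw":0.4},
    {"tx":0.003,"ty":0.05,"tz":0,"ax":0,"ay":0,"az":0,"claw":0.4},
    {"tx":0.005,"ty":0.05,"tz":0,"ax":0,"ay":0,"az":0,"claw":0.4},
    {"tx":0,"ty":0,"tz":0,"ax":0,"ay":0,"az":0,"claw":0.4},
  ],
)

```text
t: 28.02
eef_pos: [0.4927, -0.0036, 0.2515]
ee_rot: [0.967, -0.256, 0.0, -0.0]
ft_force: [0.2, -1.5, 0.2]
gripper_width: 0.695
grasp_force: 0.0
```

```bash
python3 look.py 13 side,wrist ring_a=.025 wedge=0
```

```text
28.025 [ 0.493 -0.004  0.252] [ 0.967 -0.256  0.    -0.   ] [-0.248  0.46   1.68   0.     1.001  1.841] 0.6951924363510545
side
ring_a 0.77 [293.2 219.4] [ 0.484 -0.008  0.025]
ring_a 0.76 [408.7 199.5] [ 0.474 -0.304  0.025]
ring_a 0.73 [261.1 281. ] [0.33  0.107 0.025]
ring_a 0.63 [307.1 242.6] [ 0.407 -0.02   0.025]
ring_a 0.57 [381.8 201.1] [ 0.486 -0.237  0.025]
wedge 0.49 [428.  242.6] [ 0.353 -0.304  0.   ]
wrist
ring_a 0.95 [130.2 237.5] [0.54  0.092 0.025]
ring_a 0.73 [253.8 381.5] [0.375 0.083 0.025]
ring_a 0.7 [332.6 276.6] [ 0.434 -0.025  0.025]
ring_a 0.64 [274.9 220.2] [ 0.497 -0.009  0.025]
```

Emit:
carry_out(
  deltas=[
    {"tx":0,"ty":-0.001,"tz":-0.03,"ax":0,"ay":0,"az":0,"claw":0.4},
    {"tx":0,"ty":0,"tz":-0.02,"ax":0,"ay":0,"az":0,"claw":0.4},
    {"tx":0,"ty":0,"tz":-0.012,"ax":0,"ay":0,"az":0,"claw":0.4},
    {"tx":0,"ty":0,"tz":-0.008,"ax":0,"ay":0,"az":0,"claw":0.4},
    {"tx":0,"ty":0,"tz":0,"ax":0,"ay":0,"az":0,"claw":-1},
    {"tx":0,"ty":0,"tz":0,"ax":0,"ay":0,"az":0,"claw":-1},
    {"tx":0,"ty":0,"tz":0,"ax":0,"ay":0,"az":0,"claw":-1},
    {"tx":0,"ty":0,"tz":0,"ax":0,"ay":0,"az":0,"claw":-1},
  ],
)

```text
t: 29.32
eef_pos: [0.4929, -0.0072, 0.1815]
ee_rot: [0.966, -0.258, 0.0, -0.0]
ft_force: [-0.1, -0.2, 1.2]
gripper_width: 0.543
grasp_force: 25.0
```

Emit:
carry_out(
  deltas=[
    {"tx":0,"ty":0,"tz":0.02,"ax":0,"ay":0,"az":0,"claw":-1},
    {"tx":0,"ty":0,"tz":0.03,"ax":0,"ay":0,"az":0,"claw":-1},
    {"tx":0,"ty":0,"tz":0.02,"ax":0,"ay":0,"az":0,"claw":-1},
    {"tx":-0.016,"ty":-0.044,"tz":0,"ax":0,"ay":0,"az":0,"claw":-1},
    {"tx":-0.016,"ty":-0.044,"tz":0,"ax":0,"ay":0,"az":0,"claw":-1},
    {"tx":-0.016,"ty":-0.044,"tz":0,"ax":0,"ay":0,"az":0,"claw":-1},
    {"tx":-0.016,"ty":-0.044,"tz":0,"ax":0,"ay":0,"az":0,"claw":-1},
    {"tx":-0.0145,"ty":-0.044,"tz":0,"ax":0,"ay":0,"az":0,"claw":-1},
    {"tx":0,"ty":0,"tz":-0.02,"ax":0,"ay":0,"az":0,"claw":-1},
    {"tx":0,"ty":0,"tz":-0.02,"ax":0,"ay":0,"az":0,"claw":-1},
    {"tx":0,"ty":0,"tz":-0.01,"ax":0,"ay":0,"az":0,"claw":-1},
    {"tx":0,"ty":0,"tz":0,"ax":0,"ay":0,"az":0,"claw":-1},
  ],
)

```text
t: 30.82
eef_pos: [0.4144, -0.2272, 0.201]
ee_rot: [0.966, -0.258, -0.0, -0.0]
ft_force: [-0.6, -1.1, 0.5]
gripper_width: 0.545
grasp_force: 25.0
```

Release it, then go to the last ring at (.4229,-.0232).

Emit:
carry_out(
  deltas=[
    {"tx":0,"ty":0,"tz":-0.0045,"ax":0,"ay":0,"az":0,"claw":-1},
    {"tx":0,"ty":0,"tz":0,"ax":0,"ay":0,"az":0,"claw":0.4},
    {"tx":0,"ty":0,"tz":0,"ax":0,"ay":0,"az":0,"claw":0.4},
    {"tx":0,"ty":0,"tz":0.02,"ax":0,"ay":0,"az":0,"claw":0.4},
    {"tx":0,"ty":0,"tz":0.035,"ax":0,"ay":0,"az":0,"claw":0.4},
    {"tx":0.0085,"ty":0.05,"tz":0,"ax":0,"ay":0,"az":0,"claw":0.4},
    {"tx":0,"ty":0.05,"tz":0,"ax":0,"ay":0,"az":0,"claw":0.4},
    {"tx":0,"ty":0.05,"tz":0,"ax":0,"ay":0,"az":0,"claw":0.4},
    {"tx":0,"ty":0.053,"tz":0,"ax":0,"ay":0,"az":0,"claw":0.4},
    {"tx":0,"ty":0,"tz":0,"ax":0,"ay":0,"az":0,"claw":0.4},
    {"tx":0,"ty":0,"tz":0,"ax":0,"ay":0,"az":0,"claw":0.4},
  ],
)

```text
t: 32.2
eef_pos: [0.4231, -0.0246, 0.2519]
ee_rot: [0.966, -0.258, 0.0, 0.0]
ft_force: [0.3, -0.6, -0.4]
gripper_width: 0.699
grasp_force: 0.0
```

```bash
python3 look.py 14 side ring_a=.025 wedge=0
```

```text
32.2 [ 0.423 -0.025  0.252] [ 0.966 -0.258  0.     0.   ] [-0.339  0.366  1.862 -0.     0.913  1.755] 0.6989986661278069
side
ring_a 0.9 [391.9 224.3] [ 0.409 -0.232  0.025]
ring_a 0.9 [383.4 205. ] [ 0.473 -0.236  0.025]
ring_a 0.86 [409.9 200.3] [ 0.471 -0.305  0.025]
ring_a 0.83 [262.1 279.4] [0.333 0.104 0.025]
ring_a 0.82 [303.8 242.9] [ 0.408 -0.013  0.025]
ring_a 0.53 [241.9 219.9] [0.514 0.112 0.025]
```

Emit:
carry_out(
  deltas=[
    {"tx":0,"ty":0.001,"tz":-0.03,"ax":0,"ay":0,"az":0,"claw":0.4},
    {"tx":0,"ty":0,"tz":-0.02,"ax":0,"ay":0,"az":0,"claw":0.4},
    {"tx":0,"ty":0,"tz":-0.012,"ax":0,"ay":0,"az":0,"claw":0.4},
    {"tx":0,"ty":0,"tz":-0.008,"ax":0,"ay":0,"az":0,"claw":0.4},
    {"tx":0,"ty":0,"tz":0,"ax":0,"ay":0,"az":0,"claw":-1},
    {"tx":0,"ty":0,"tz":0,"ax":0,"ay":0,"az":0,"claw":-1},
    {"tx":0,"ty":0,"tz":0,"ax":0,"ay":0,"az":0,"claw":-1},
    {"tx":0,"ty":0,"tz":0,"ax":0,"ay":0,"az":0,"claw":-1},
  ],
)

```text
t: 33.35
eef_pos: [0.4229, -0.0232, 0.182]
ee_rot: [0.966, -0.258, 0.0, 0.0]
ft_force: [-0.4, -0.2, 2.1]
gripper_width: 0.529
grasp_force: 25.0
```

Emit:
carry_out(
  deltas=[
    {"tx":0,"ty":0,"tz":0.02,"ax":0,"ay":0,"az":0,"claw":-1},
    {"tx":0,"ty":0,"tz":0.03,"ax":0,"ay":0,"az":0,"claw":-1},
    {"tx":0,"ty":0,"tz":0.02,"ax":0,"ay":0,"az":0,"claw":-1},
    {"tx":-0.002,"ty":-0.046,"tz":0,"ax":0,"ay":0,"az":0,"claw":-1},
    {"tx":-0.002,"ty":-0.046,"tz":0,"ax":0,"ay":0,"az":0,"claw":-1},
    {"tx":-0.002,"ty":-0.046,"tz":0,"ax":0,"ay":0,"az":0,"claw":-1},
    {"tx":-0.002,"ty":-0.046,"tz":0,"ax":0,"ay":0,"az":0,"claw":-1},
    {"tx":-0.002,"ty":-0.047,"tz":0,"ax":0,"ay":0,"az":0,"claw":-1},
    {"tx":-0.002,"ty":-0.047,"tz":0,"ax":0,"ay":0,"az":0,"claw":-1},
    {"tx":0,"ty":0,"tz":-0.02,"ax":0,"ay":0,"az":0,"claw":-1},
    {"tx":0,"ty":0,"tz":-0.02,"ax":0,"ay":0,"az":0,"claw":-1},
    {"tx":0,"ty":0,"tz":0,"ax":0,"ay":0,"az":0,"claw":-1},
  ],
)

```text
t: 34.85
eef_pos: [0.4106, -0.3011, 0.2108]
ee_rot: [0.966, -0.259, -0.001, -0.001]
ft_force: [-0.2, 0.2, 0.1]
gripper_width: 0.537
grasp_force: 25.0
```

Emit:
carry_out(
  deltas=[
    {"tx":0,"ty":0,"tz":-0.009,"ax":0,"ay":0,"az":0,"claw":-1},
    {"tx":0,"ty":0,"tz":-0.005,"ax":0,"ay":0,"az":0,"claw":-1},
    {"tx":0,"ty":0,"tz":0,"ax":0,"ay":0,"az":0,"claw":-1},
    {"tx":0,"ty":0,"tz":0,"ax":0,"ay":0,"az":0,"claw":0.4},
    {"tx":0,"ty":0,"tz":0,"ax":0,"ay":0,"az":0,"claw":0.4},
    {"tx":0,"ty":0,"tz":0.02,"ax":0,"ay":0,"az":0,"claw":0.4},
    {"tx":0,"ty":0,"tz":0.04,"ax":0,"ay":0,"az":0,"claw":0.4},
    {"tx":0.04,"ty":0.02,"tz":0.02,"ax":0,"ay":0,"az":9,"claw":0.4},
    {"tx":0.04,"ty":0.02,"tz":0,"ax":0,"ay":0,"az":9,"claw":0.4},
    {"tx":0,"ty":0.02,"tz":0.02,"ax":0,"ay":0,"az":9,"claw":0.4},
    {"tx":0,"ty":0,"tz":0,"ax":0,"ay":0,"az":0,"claw":0.4},
    {"tx":0,"ty":0,"tz":0,"ax":0,"ay":0,"az":0,"claw":0.4},
  ],
)

```text
t: 36.35
eef_pos: [0.4905, -0.2418, 0.2973]
ee_rot: [1.0, -0.028, -0.0, 0.0]
ft_force: [0.8, 0.1, -0.2]
gripper_width: 0.705
grasp_force: 0.0
```

```bash
python3 look.py 15 wrist ring_a=.025 ; python3 lev.py l15.png; python3 -c "
import cv2,numpy as np
a=cv2.imread('pics/wrist15.png');b=cv2.resize(cv2.imread('pics/l15.png'),(230,230))
a=cv2.copyMakeBorder(a,0,0,0,240,0);a[:230,565:795]=b;cv2.imwrite('pics/m15.png',a)"
```

```text
36.35 [ 0.491 -0.242  0.297] [ 1.    -0.028 -0.     0.   ] [-0.674  0.477  1.474 -0.     1.191  0.952] 0.7045581797045135
wrist
ring_a 0.95 [343.9 220.6] [ 0.476 -0.303  0.025]
ring_a 0.83 [341.1 284. ] [ 0.411 -0.301  0.025]
ring_a 0.81 [262.4 223.5] [ 0.478 -0.229  0.025]
ring_a 0.74 [261.1 284.1] [ 0.415 -0.224  0.025]
[(0.88, [241.8, 137.5], array([ 0.5543, -0.2182,  0.033 ])), (0.58, [239.3, 133.0], array([ 0.5579, -0.2165,  0.033 ]))]
[242, 136]
crop 202 96
[ 0.3448 -0.3046  0.    ]
```

View pics/m15.png

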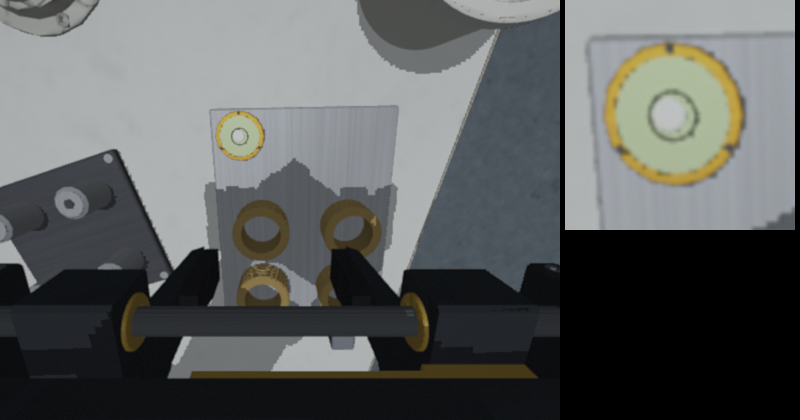

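The four rings lie flat at about (262,230), (350,230), (263,290) and (341,290), and the inset shows the bubble inside the circle. I'll retract and do a last check.

Emit:
carry_out(
  deltas=[
    {"tx":-0.03,"ty":0,"tz":0.02,"ax":0,"ay":0,"az":0,"claw":0.4},
    {"tx":-0.05,"ty":0,"tz":0.03,"ax":0,"ay":0,"az":0,"claw":0.4},
    {"tx":-0.05,"ty":0,"tz":0.03,"ax":0,"ay":0,"az":0,"claw":0.4},
    {"tx":-0.03,"ty":-0.02,"tz":0.03,"ax":0,"ay":0,"az":0,"claw":0.4},
    {"tx":0,"ty":-0.03,"tz":0,"ax":0,"ay":0,"az":0,"claw":0.4},
    {"tx":0,"ty":0,"tz":0,"ax":0,"ay":0,"az":0,"claw":0.4},
    {"tx":0,"ty":0,"tz":0,"ax":0,"ay":0,"az":0,"claw":0.4},
  ],
)

```text
t: 37.62
eef_pos: [0.3309, -0.2907, 0.4073]
ee_rot: [1.0, -0.026, -0.0, -0.001]
ft_force: [0.9, 0.1, 0.2]
gripper_width: 0.702
grasp_force: 0.0
```

```bash
python3 look.py 16 wrist,side wedge=0 ring_a=.025 brush=0 jar=0 dropper=0 brass_weight=0 marker=0
```

```text
37.625 [ 0.331 -0.291  0.407] [ 1.    -0.026 -0.    -0.001] [-0.991  0.186  1.573  0.     1.385  0.632] 0.7016451603542619
wrist
wedge 0.82 [284.4 164.4] [ 0.351 -0.303  0.   ]
wedge 0.46 [219.7 118.8] [ 0.413 -0.224  0.   ]
ring_a 0.88 [218.4 122.1] [ 0.409 -0.227  0.025]
ring_a 0.83 [281.8  58.6] [ 0.472 -0.305  0.025]
ring_a 0.69 [278.3 119.2] [ 0.408 -0.298  0.025]
side
wedge 0.71 [429.5 243.8] [ 0.349 -0.306  0.   ]
ring_a 0.89 [391.1 224.6] [ 0.409 -0.229  0.025]
ring_a 0.8 [381.  205.7] [ 0.472 -0.229  0.025]
ring_a 0.7 [242.3 220.4] [0.513 0.112 0.025]
ring_a 0.56 [409.9 197. ] [ 0.482 -0.31   0.025]
ring_a 0.55 [418.9 220. ] [ 0.405 -0.299  0.025]
ring_a 0.35 [431.4 244.1] [ 0.33  -0.296  0.025]
brush 0.7 [335.8 267.7] [ 0.339 -0.069  0.   ]
jar 0.6 [230.3 185.4] [ 0.663  0.115 -0.   ]
dropper 0.85 [163.8 268.7] [ 0.436  0.312 -0.   ]
dropper 0.38 [392.2 224.1] [ 0.429 -0.244  0.   ]
marker 0.58 [175.4 226.8] [0.556 0.272 0.   ]
```

View pics/wrist16.png

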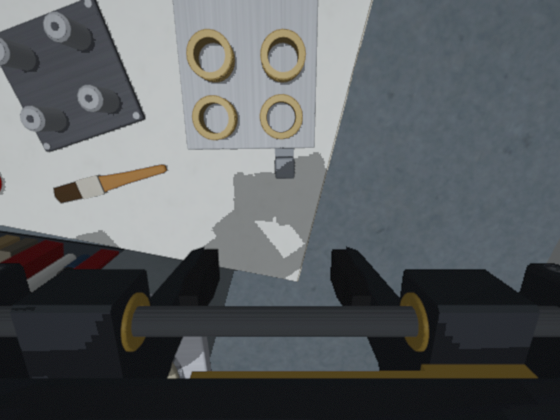

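The four mandrels are empty. The four rings lie on bare metal, the wedge is seated at (285,163), and the brush is on the bench at (110,183).

```bash
python3 -c "
from cell import *
print(hand_in())"
```

```text
the job is handed in; nothing more can be done
None
```

The job is handed in: the brush is on the bench, the wedge is in with the bubble inside its circle, all four rings lie flat on the bare metal clear of the level, and no bystander was touched; `hand_in()` returned no verdict.

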